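# Reset the breaker under a push-latch cover

### The arm

A 6-joint arm with a two-finger parallel gripper is mounted at the origin on the work surface. World frame = base frame: x ahead of the robot, y to its left, z up, the work surface at z = 0. Lengths are in m, angles in rad, forces in N, time in s.
With the tool pointing down it reaches from about 0.35 to 0.975 m from the base axis. Payload 4.9 kg.
Tool frame: the origin (TCP) lies on the mounting face of the last link; the fingertips stand 173 mm ahead of it and the grasp point (between the pads) lies ctrl.pinch_z ahead of it (ctrl.pinch_z is the distance from the TCP to the grasp point, in m); z points along the fingers, y is the line along which they close (so a half turn about z gives the same grasp; the last joint's range is limited). The gripper opens to 85 mm and grips with 20 to 120 N. Pads are 22 mm wide; open, the fingers measure 114 mm over their backs; the gripper's body (76 mm by 85 mm) begins 54 mm behind the grasp point. The pads swing forward as they close: fully open they stand 13 mm farther back than shut.
Start: joints at [-1.324, 0.053, 1.613, -0, 1.476, -0.119], TCP at [0.224, -0.584, 0.405] pointing down, gripper open.
Joint ranges: [-3.01, 3.01], [-1.01, 2.22], [0.06, 2.58], [-1.02, 4.17], [0.09, 2.62], [-3.14, 3.14]. Speed limits (rad/s): [2.57, 2.57, 3.14, 3.14, 3.14, 3.14].

### API

Orientations are given as a rotation vector (axis times angle).
In Python, from station import telemetry, eyes, ctrl gives the robot as it stands.
- The arm moves only by the tool apply_moves, never from a script. Its argument "plan" is a list of rows, each a list of 5 numbers: the finger opening in m, from 0 to 0.0854, then the shift along the tool's x, y, z in m, then the turn about the tool's z in rad. In form: [[jaw, x, y, z, roll], ...]. A call has 1 to 12 rows; each row is the pose to reach, as a shift and turn from the pose commanded when the call began, along the tool's axes at that moment; what a row does not reach only later rows make up. A row lasts 1/12 s, in which the tool goes at most 41.7 mm and 7.16 degrees, less where a joint would pass 70% of its speed; a pose out of reach is approached as far as the arm can. A call with a gripper value outside its range is refused whole. The fingers move at their own pace and stop on an object; "newtons" is the grip in N (left out, the last holds). Time passes only in rows, so rows that repeat a pose let the fingers close. It gives the time, the measured TCP pose, the force, the opening and the grip force at its end, in the units of the state.
- telemetry.get_obs(): the state, without advancing time (a new reading comes with each control period).
- eyes.get_image(name): name is "side" or "top"; returns a dict with "img" (384x512x3 uint8, blue, green, red), "range_z" (384x512 float32, m along the optical axis (not along the pixel's ray), 0 where there is no reading), "K" (3x3 intrinsics, pixels), "dist_coeffs" ([k1, k2, p1, p2, k3] as OpenCV has them; the pictures are not rectified), "pose" (4x4, takes a point from camera to world coordinates). Camera axes: x right, y down, z forward; pixel columns grow to the right and rows downward; lengths in m; the calibration is good to about 2 mm. A picture is of the moment at which its call begins.
- ctrl.finish_job(): hands the job in; it is judged then, once.
Trained networks look in a picture, given as the dict that the camera call returned (one of the last four; its "shot" number tells which), for a name from the list of things; names that differ only in an ending like _2 or _b are one class to them, and where a whole thing is asked for, a point or a joint stands for the part that bears it (a point fixed in the world has none). Each returns a list of dicts, best first, with "confidence" (0 to 1); they miss things now and then, are a little off and sometimes report something else, mostly with a low value. They report only what shows in the picture. A call takes as long as a camera call.
- eyes.search_frame(thing, picture): "box" ([left, top, right, bottom] in pixels, round what is visible of it).
- eyes.outline_of(thing, picture): "region" (384x512 bool, what is visible of it) and "box" ([left, top, right, bottom] in pixels, round what is visible of it).
- eyes.tip_of(thing, picture): "point" ([column, row] in pixels: a listed point, or the origin of a listed thing).
The state is a dict: "t": time; "q": joint angles; "dq": joint speeds; "effort": joint torques, N m; "tool_pos": TCP position; "tool_rot": TCP orientation; "contact_force": force on the tool from outside, world axes, zero at the start; "wrist_torque": the same for the moment, N m; "opening": finger opening in m; "grip_force": force on a finger pad.
Only numpy, scipy, OpenCV 4.12 (cv2) and the standard library are available. Lean on these libraries where they do the work, as an engineer would, in place of code of your own. Each camera call takes 0.05 s, during which the arm holds its last target. There are 200 camera calls.

### The job

The breaker in the grey bench supply has tripped. Press the orange push-latch cover so that it pops open by itself, push the red breaker button under it fully home, then press the cover shut again so that it stays latched flush. Use the fingertips only, pick nothing up, leave everything else on the bench and on the supply where it stands, and finish clear of it all.

Things in the scene. Friction and masses are not known exactly. Their poses are not given: they have to be found in the camera images.
- supply: grey bench power supply, 190 (its x) x 240 (its y) x 90 mm high, fixed to the bench. Origin at the centre of its underside; its x points away from the robot at yaw 0, z up. The orange cover lies flush in its flat top over a recess 34 mm deep (88 x 94 mm). Two posts 24 mm high stand on the top at its x -70, y +45 and +95 mm; the top behind the cover (+x) is bare
- cover_hinge (a point): fixed point on the hinge line of the cover, at deck height (90 mm above the bench), middle of the cover's width; supply frame (20, -40, 90) mm. The hinge line runs along the supply's y axis, at the cover's far (+x) edge
- press_mark (a point): white dot on the outer face of the cover, where it is pressed, 60 mm from the hinge line; moves with the cover. The cover is a flat plate, 84 mm from hinge to free edge, 90 mm wide, 5 mm thick. From shut, 2 mm in at the dot (about 3 N) trips the push-latch, the stop is at 4 mm; let go and a spring opens it in about 1 s. To relatch, swing it down and press the dot in to the stop likewise
- cover (a joint): cover angle, rad: 0 shut, latched, flush; grows as the free edge (robot side) swings up and away from the robot; 1.35 fully open, nearly upright, free edge 82 mm above the supply's top. Pressing goes below 0: the latch trips by -0.035, stop at -0.07. Shutting works against the spring, 1 to 4 N at the dot, most in the last 15 mm. Latched, one more press opens it again
- breaker_top (a point): centre of the top face of the red breaker button, 18 mm across, in the recess under the cover, 60 mm from the hinge line towards the robot (supply frame x -40, y -40 mm); its top stands 11.5 mm below the deck when popped out
- breaker (a joint): travel of the breaker button, m: 0 = popped out (tripped), 0.007 = pushed fully home (reset); moves straight down, needs about 4 N and stays where it is left
- solder_reel: solder reel, blue 48 mm flanges, 34 mm high, standing on the supply's deck, to the left of the cover; origin at the centre of its underside
- wire_reel: reel of copper wire with black 84 mm flanges, 55 mm high, standing on the bench to one side of the supply; origin at the centre of its underside
- mug: blue mug, 80 mm across, 90 mm high, on the bench to one side of the supply; origin at the centre of its underside
- screwdriver: screwdriver lying on the bench behind (+x of) the supply; origin at its underside
- screw_jar: glass jar with white cap, 60 mm across, 75 mm high, on the bench well to the left; origin at the centre of its underside
- multimeter: yellow hand multimeter lying on the bench well to the right, 160 x 80 x 35 mm; origin at the centre of its underside
- parts_carton: small cardboard carton, 70 x 90 x 50 mm, at the back of the bench; origin at the centre of its underside

How it is judged:
On the way, in this order (a step that is already met when the one before it is completed fails the run):
1. the cover, shut at the start, has been pressed in below flush (value of joint cover below -0.025 rad), for 0.02 s.
2. the cover has popped open, with the breaker not yet reset (value of joint cover above 1 rad and value of joint breaker below 0.005 m), for 0.1 s.
3. the breaker button is pushed home while the cover is open (value of joint breaker above 0.0058 m and value of joint cover above 0.4 rad), for 0.1 s.
4. the cover has been pressed shut, below flush (value of joint cover below -0.02 rad), for 0.02 s.
At the end, for the whole second after the job is handed in: The cover is latched and at rest within about 0.02 rad (2 mm) of flush, the breaker button is at least 5.8 of 7 mm in, and every loose thing is within 30 mm of where it stood (value of joint cover between -0.02 and 0.025 rad and value of joint breaker above 0.0058 m and velocity of joint cover between -0.05 and 0.05 rad/s and distance of each of solder_reel, wire_reel, mug, screwdriver, screw_jar, multimeter, parts_carton from where it was at the start of the episode below 0.03 m); the robot touches nothing.
It fails at once if a loose thing on the bench or the supply was picked up or shoved more than 30 mm (distance of any of solder_reel, wire_reel, mug, screwdriver, screw_jar, multimeter, parts_carton from where it was at the start of the episode above 0.03 m).
It fails at once if a loose thing was tipped over (angle between any of solder_reel, wire_reel, mug, screw_jar, multimeter, parts_carton's own z axis and vertical above 0.5 rad).
It also fails if it takes over 48 s, if anything falls off the work surface, if the arm or the gripper's body presses on something with over 40 N, if the wrist force passes 120 N, or if a joint passes its speed limit or range.

## Working session

There is one attempt and no reset: what is moved stays moved. The work goes in short steps, Python scripts to look and compute and a tool call to move; the robot and the scene stay as the last step left them, time stands still between calls to the robot, and variables do not carry over. Pictures are saved under pics/ and viewed, at most 10 in all, crops included, and the job is handed in when it is done.

Besides the shell and the picture viewer there is one more tool, called after ">>>" as a command line: name --pt "numbers of a row" for each row, then --argument value for the rest. apply_moves: Moves the arm, as the interface text tells. Its arguments: {"type":"object","properties":{"plan":{"type":"array","items":{"type":"array","items":{"type":"number"}}},"newtons":{"type":"number"}},"required":["plan"]}

```bash
mkdir -p pics
cat > h.py <<'E'
import numpy as np, cv2
from station import telemetry, eyes, ctrl
from scipy.spatial.transform import Rotation as R
def ray(p,uv):
    n=cv2.undistortPoints(np.array([[uv]],float),p["K"],np.array(p["dist_coeffs"]))[0,0]
    return np.array([n[0],n[1],1.])
def pix3d(p,uv,z=None):
    r=ray(p,uv); T=np.array(p["pose"])
    if z is None:
        u,v=int(round(uv[0])),int(round(uv[1])); w=p["range_z"][max(v-2,0):v+3,max(u-2,0):u+3]; w=w[w>0]
        return T[:3,:3]@(r*np.median(w))+T[:3,3]
    d=T[:3,:3]@r; return T[:3,3]+d*(z-T[2,3])/d[2]
E
python3 - <<'E'
from h import *
o=telemetry.get_obs(); print(o["t"],o["tool_pos"],R.from_rotvec(o["tool_rot"]).as_matrix().round(3),ctrl.pinch_z,o["opening"])
ims=[]
for n in("top","side"):
    p=eyes.get_image(n); ims.append(p["img"]); cv2.imwrite(f"pics/{n}0.png",p["img"])
    print(n,np.array(p["pose"]).round(3).tolist())
    for t,z in(("press_mark",.09),("cover_hinge",.09),("breaker_top",.0785),("supply",0),("solder_reel",.09),("wire_reel",0),("mug",0),("screw_jar",0),("multimeter",0),("parts_carton",0),("screwdriver",0)):
        for r in eyes.tip_of(t,p)[:1]: print(t,np.round(r["point"],1),round(r["confidence"],2),pix3d(p,r["point"],z).round(4),pix3d(p,r["point"]).round(4))
cv2.imwrite("pics/both0.png",cv2.resize(np.vstack(ims),None,fx=.78,fy=.78))
E
```

```text
0.0 [ 0.22350625 -0.58338095  0.40347942] [[ 0.934  0.358 -0.001]
 [ 0.358 -0.934  0.002]
 [ 0.    -0.002 -1.   ]] 0.1547 0.08560667317242154
top [[0.006, -0.982, 0.186, 0.349], [-1.0, -0.006, 0.002, -0.009], [-0.001, -0.186, -0.982, 1.338], [0.0, 0.0, 0.0, 1.0]]
press_mark [293.4 201.7] 0.58 [ 0.526  -0.1709  0.09  ] [ 0.5261 -0.171   0.0895]
cover_hinge [291.7 185.5] 0.87 [ 0.5838 -0.166   0.09  ] [ 0.5838 -0.166   0.0902]
supply [279.  197.4] 0.64 [ 0.5549 -0.1286  0.    ] [ 0.5411 -0.1206  0.0891]
solder_reel [258.1 194. ] 0.48 [ 0.5527 -0.0471  0.09  ] [ 0.5473 -0.0461  0.1232]
wire_reel [335.1 191.2] 0.76 [ 0.5797 -0.3414  0.    ] [ 0.5705 -0.3281  0.0535]
mug [229.5 215.2] 0.55 [0.4866 0.057  0.    ] [0.4861 0.0568 0.005 ]
screw_jar [109.6 203.5] 0.56 [0.5278 0.5103 0.    ] [0.5189 0.4846 0.0662]
multimeter [379.2 215.4] 0.85 [ 0.4886 -0.5037  0.    ] [ 0.4848 -0.4901  0.0367]
parts_carton [143.8 152.2] 0.72 [0.7287 0.3925 0.    ] [0.7143 0.3773 0.0507]
screwdriver [265.6 169.1] 0.74 [ 0.6641 -0.0785  0.    ] [ 0.6638 -0.0785  0.0009]
side [[0.989, -0.114, 0.095, 0.48], [-0.14
[... 170 characters left out ...]
inge [256.3 222.3] 0.7 [ 0.5848 -0.1615  0.09  ] [ 0.5851 -0.1595  0.0878]
supply [244.4 238.1] 0.67 [ 0.5541 -0.1329  0.    ] [ 0.5466 -0.2106  0.0902]
solder_reel [216.8 117.4] 0.64 [0.5252 0.3629 0.09  ] [0.5293 0.4759 0.0184]
wire_reel [262.2 295.4] 0.55 [ 0.5727 -0.3261  0.    ] [ 0.5671 -0.3604  0.0533]
mug [214.3 196.3] 0.82 [0.4841 0.0529 0.    ] [ 0.4837 -0.0427  0.0894]
screw_jar [216.2 119.7] 0.78 [0.5266 0.4889 0.    ] [0.5261 0.4748 0.009 ]
multimeter [237.3 366.7] 0.81 [ 0.4891 -0.4964  0.    ] [ 0.4887 -0.5135  0.0376]
parts_carton [275.1 124.8] 0.73 [0.7468 0.4126 0.    ] [0.7344 0.3513 0.0416]
screwdriver [283.4 223.6] 0.84 [ 0.6737 -0.0967  0.    ] [ 0.6538 -0.1787  0.0908]
```

View pics/both0.png

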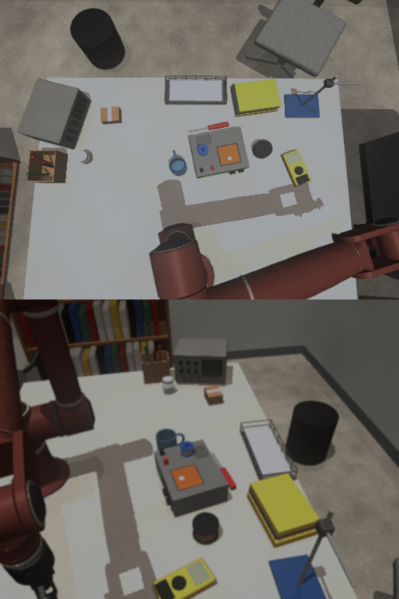

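Run:
```python
from h import *
o=telemetry.get_obs()
for n in("top","side"):
    p=eyes.get_image(n); im=p["img"]
    # orange mask
    hsv=cv2.cvtColor(im,cv2.COLOR_BGR2HSV)
    m=cv2.inRange(hsv,(5,140,100),(22,255,255)); k,l,s,c=cv2.connectedComponentsWithStats(m)
    for i in range(1,k):
        if s[i,4]>150:
            q=cv2.boxPoints(cv2.minAreaRect(np.argwhere(l==i)[:,::-1].astype(np.float32)))
            print(n,s[i],[pix3d(p,x,.09).round(4).tolist() for x in q],pix3d(p,c[i],.09).round(4))
    cv2.imwrite(f"pics/{n}z.png",cv2.resize(im[140:300,180:360],None,fx=4,fy=3.5,interpolation=cv2.INTER_CUBIC))
```

```text
top [279 185  29  26 526] [[0.5713, -0.1187, 0.09], [0.5893, -0.2054, 0.09], [0.5099, -0.2193, 0.09], [0.4922, -0.1335, 0.09]] [ 0.5418 -0.169   0.09  ]
side [220 213  40  31 777] [[0.4895, -0.1357, 0.09], [0.5815, -0.1155, 0.09], [0.5862, -0.2074, 0.09], [0.4995, -0.2246, 0.09]] [ 0.5387 -0.1732  0.09  ]
```

The top view shows the supply with its orange cover at about (291,197), the blue reel to the left of the cover, the mug to the left of the supply and the wire reel to the right. Next I'll refine the supply pose.

Run:
```python
from h import *
for n in("top","side"):
    p=eyes.get_image(n); T=np.array(p["pose"])
    uv=np.stack(np.meshgrid(np.arange(512),np.arange(384)),-1).reshape(-1,1,2).astype(float)
    nn=cv2.undistortPoints(uv,p["K"],np.array(p["dist_coeffs"]))[:,0]
    d=p["range_z"].reshape(-1,1); P=np.c_[nn,np.ones(len(nn))]*d@T[:3,:3].T+T[:3,3]
    ok=(d[:,0]>0)&(abs(P[:,2]-.09)<.006)&(P[:,0]>.4)&(P[:,0]<.7)&(abs(P[:,1]+.13)<.17)
    m=cv2.morphologyEx((ok.reshape(384,512)*255).astype(np.uint8),cv2.MORPH_OPEN,np.ones((3,3)))
    k,l,s,c=cv2.connectedComponentsWithStats(m); i=1+s[1:,4].argmax(); Q=P[l.ravel()==i]
    rect=cv2.minAreaRect(Q[:,:2].astype(np.float32)); print(n,rect,Q[:,2].mean())
    (cx,cy),(w,h),a=rect
    for y in(np.radians(a),np.radians(a-90)):
        C=np.array([cx,cy]); M=np.array([[np.cos(y),-np.sin(y)],[np.sin(y),np.cos(y)]])
        print(" yaw",round(y,3),"hinge",C+M@[.02,-.04],"dot",C+M@[-.04,-.04])
```

```text
top ((0.5560250878334045, -0.12598834931850433), (0.19075152277946472, 0.24106180667877197), 11.259607315063477) 0.08990726069314457
 yaw 0.197 hinge [ 0.58345033 -0.16131336] dot [ 0.52460518 -0.17302864]
 yaw -1.374 hinge [ 0.52070008 -0.15341359] dot [ 0.50898479 -0.09456844]
side ((0.551470935344696, -0.12655968964099884), (0.19130875170230865, 0.24333195388317108), 11.484050750732422) 0.09009487232371922
 yaw 0.2 hinge [ 0.57903434 -0.16177699] dot [ 0.52023553 -0.1737227 ]
 yaw -1.37 hinge [ 0.51625363 -0.1541231 ] dot [ 0.50430792 -0.09532429]
```

View pics/topz.png

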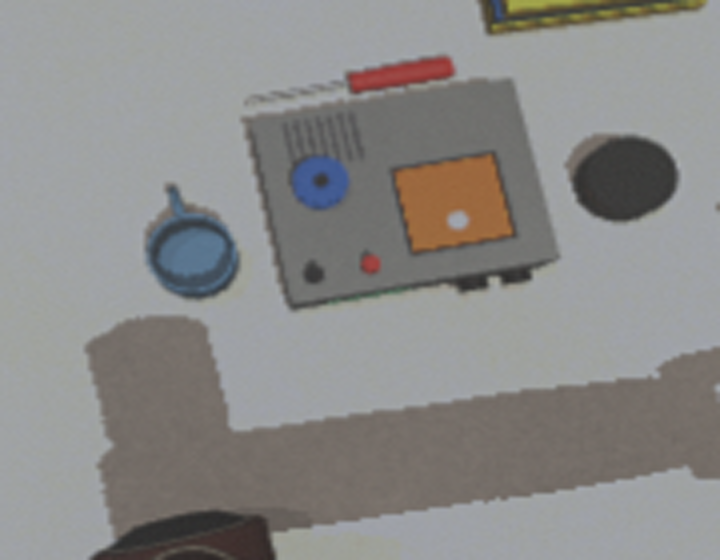

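>>> apply_moves --pt "0 0.036 -0.023 0 0.02" --pt "0 0.072 -0.046 0 0.04" --pt "0 0.107 -0.069 0 0.06" --pt "0 0.143 -0.092 0 0.08" --pt "0 0.178 -0.115 0 0.1" --pt "0 0.214 -0.138 0 0.12" --pt "0 0.25 -0.161 0 0.14" --pt "0 0.285 -0.184 0 0.15" --pt "0 0.321 -0.207 0 0.16" --pt "0 0.357 -0.23 0 0.168" --pt "0 0.392 -0.253 0.03 0.168" --pt "0 0.4274 -0.2752 0.06 0.168" --newtons 60

```text
t: 2.4
tool_pos: [0.5129, -0.1893, 0.3619]
tool_rot: [3.123, 0.311, 0.008]
contact_force: [-0.4, -0.5, -0.2]
opening: 0.0001
grip_force: 0.0
```

>>> apply_moves --pt "0 0 0 0.02 0" --pt "0 0 0 0.04 0" --pt "0 0 0 0.04 0" --pt "0 0 0 0.04 0"

```text
t: 2.73
tool_pos: [0.511, -0.1908, 0.3186]
tool_rot: [-3.125, -0.31, 0.004]
contact_force: [-0.1, -0.1, -0.2]
opening: -0.0001
grip_force: 0.0
```

Run:
```python
from h import *
o=telemetry.get_obs(); M=R.from_rotvec(o["tool_rot"]).as_matrix()
print(o["t"],o["tool_pos"],M.round(3),o["opening"],o["contact_force"])
for n in("top","side"):
    p=eyes.get_image(n)
    cv2.imwrite(f"pics/{n}1.png",cv2.resize(p["img"][140:300,160:340],None,fx=4,fy=3.5,interpolation=cv2.INTER_CUBIC))
d=np.array([.524,-.1735,.09])
print("tool shift to dot",M.T@(d-(o["tool_pos"]+M[:,2]*.173)))
```

```text
2.7333 [ 0.51099927 -0.19081289  0.31856515] [[ 0.98   0.197 -0.002]
 [ 0.197 -0.98   0.001]
 [-0.002 -0.002 -1.   ]] -0.0001275365151276478 [-0.0585351  -0.14404116 -0.17004881]
tool shift to dot [ 0.01665491 -0.01401216  0.05555427]
```

View pics/side1.png

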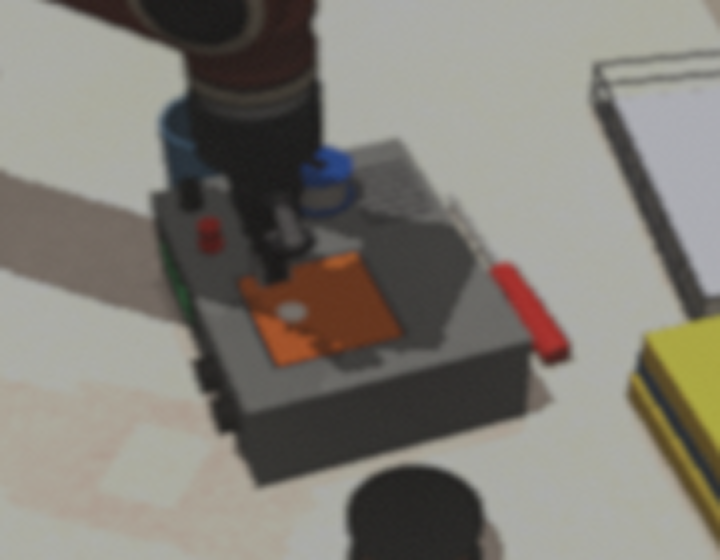

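The side view shows the closed fingertips just above the cover, a little short of the dot at zoomed (292,311). I'll go down slowly.

>>> apply_moves --pt "0 0.008 -0.007 0.015 0" --pt "0 0.0165 -0.014 0.03 0" --pt "0 0.0165 -0.014 0.045 0" --pt "0 0.0165 -0.014 0.05 0" --pt "0 0.0165 -0.014 0.052 0" --pt "0 0.0165 -0.014 0.053 0"

```text
t: 3.33
tool_pos: [0.525, -0.1748, 0.2678]
tool_rot: [3.125, 0.309, 0.002]
contact_force: [-1.1, -0.7, -0.2]
opening: -0.0001
grip_force: 0.0
```

>>> apply_moves --pt "0 0 0 0.001 0" --pt "0 0 0 0.002 0" --pt "0 0 0 0.003 0" --pt "0 0 0 0.003 0"

```text
t: 3.67
tool_pos: [0.5248, -0.1743, 0.264]
tool_rot: [3.126, 0.31, 0.001]
contact_force: [0.3, -0.2, -0.7]
opening: 0.0003
grip_force: 0.0
```

>>> apply_moves --pt "0 0 0 0.001 0" --pt "0 0 0 0.002 0" --pt "0 0 0 0.003 0" --pt "0 0 0 0.004 0" --pt "0 0 0 0.004 0"

```text
t: 4.08
tool_pos: [0.5249, -0.1742, 0.2599]
tool_rot: [3.126, 0.31, 0.001]
contact_force: [0.5, 0.5, 3.0]
opening: -0.0002
grip_force: 1.3
```

>>> apply_moves --pt "0 0 0 0.001 0" --pt "0 0 0 0.002 0" --pt "0 0 0 0.0025 0" --pt "0 0 0 0.0025 0"

```text
t: 4.42
tool_pos: [0.5252, -0.1744, 0.2595]
tool_rot: [3.126, 0.31, 0.0]
contact_force: [-5.7, 1.8, 13.2]
opening: -0.0
grip_force: 6.9
```

>>> apply_moves --pt "0 0 0 -0.04 0" --pt "0 -0.01 0 -0.08 0" --pt "0 -0.03 0 -0.12 0" --pt "0 -0.05 0 -0.12 0" --pt "0 -0.06 0 -0.12 0" --pt "0 -0.06 0 -0.12 0" --pt "0 -0.06 0 -0.12 0" --pt "0 -0.06 0 -0.12 0" --pt "0 -0.06 0 -0.12 0" --pt "0 -0.06 0 -0.12 0" --pt "0 -0.06 0 -0.12 0" --pt "0 -0.06 0 -0.12 0"

```text
t: 5.42
tool_pos: [0.4662, -0.1859, 0.3766]
tool_rot: [-3.126, -0.311, 0.001]
contact_force: [0.1, -0.9, -0.2]
opening: 0.0001
grip_force: 0.0
```

```bash
cat > look.py <<'E'
import sys
from h import *
o=telemetry.get_obs(); M=R.from_rotvec(o["tool_rot"]).as_matrix()
print(o["t"],o["tool_pos"],o["contact_force"].round(1) if hasattr(o["contact_force"],"round") else o["contact_force"])
C=[]
for n in("top","side"):
    p=eyes.get_image(n)
    for t,z in(("breaker_top",.0785),("press_mark",None),("cover_hinge",.09)):
        for r in eyes.tip_of(t,p)[:1]: print(n,t,np.round(r["point"],1),round(r["confidence"],2),pix3d(p,r["point"],z).round(4))
    c=p["img"][140:300,180:340] if n=="top" else p["img"][150:310,160:320]
    C.append(cv2.resize(c,(400,400),interpolation=cv2.INTER_CUBIC))
cv2.imwrite(f"pics/{sys.argv[1]}.png",np.hstack(C))
for nm,d in(("btn",[.524,-.1735,.0785]),("hinge",[.583,-.1625,.09])): print(nm,"tip to it, tool axes",(M.T@(np.array(d)-(o["tool_pos"]+M[:,2]*.1735))).round(4))
E
python3 look.py open
```

```text
5.4167 [ 0.46619333 -0.18586532  0.37662841] [ 0.1 -0.9 -0.2]
top breaker_top [109.6 202.2] 0.16 [0.5219 0.4802 0.0785]
top press_mark [291.1 186.5] 0.59 [ 0.5758 -0.1608  0.1141]
top cover_hinge [291.1 183.2] 0.6 [ 0.5921 -0.164   0.09  ]
side breaker_top [238.  230.8] 0.58 [ 0.5344 -0.1729  0.0785]
side press_mark [248.3 207.5] 0.69 [ 0.5632 -0.1778  0.1646]
side cover_hinge [255.  222.8] 0.93 [ 0.5812 -0.1627  0.09  ]
btn tip to it, tool axes [ 0.0593 -0.0005  0.1246]
hinge tip to it, tool axes [0.1193 0.0003 0.1131]
```

View pics/open.png

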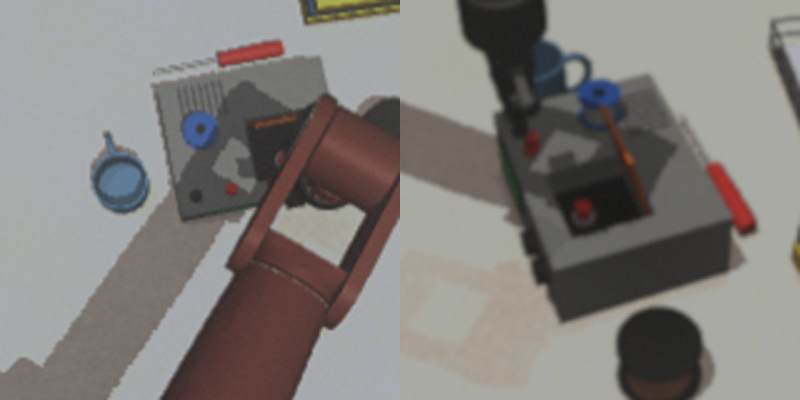

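The cover stands open and the red button shows at crop (583,208). Now I'll press the button, slightly to the robot's side of its centre to stay clear of the cover.

>>> apply_moves --pt "0 0.03 0 0 0" --pt "0 0.055 0 0.01 0" --pt "0 0.055 0 0.04 0" --pt "0 0.055 0 0.075 0" --pt "0 0.055 0 0.1 0" --pt "0 0.055 0 0.115 0" --pt "0 0.055 0 0.12 0" --pt "0 0.055 0 0.122 0"

```text
t: 6.48
tool_pos: [0.5195, -0.175, 0.2538]
tool_rot: [-3.125, -0.31, 0.003]
contact_force: [-0.3, 0.1, 0.9]
opening: -0.0001
grip_force: 0.0
```

>>> apply_moves --pt "0 0 0 0.001 0" --pt "0 0 0 0.002 0" --pt "0 0 0 0.003 0" --pt "0 0 0 0.004 0" --pt "0 0 0 0.005 0" --pt "0 0 0 0.006 0" --pt "0 0 0 0.007 0" --pt "0 0 0 0.008 0" --pt "0 0 0 0.008 0"

```text
t: 7.23
tool_pos: [0.5202, -0.1753, 0.2475]
tool_rot: [3.125, 0.31, 0.002]
contact_force: [0.4, -0.5, 2.9]
opening: 0.0003
grip_force: 1.3
```

>>> apply_moves --pt "0 0 0 0.001 0" --pt "0 0 0 0.002 0" --pt "0 0 0 0.003 0" --pt "0 0 0 0.004 0" --pt "0 0 0 0.004 0" --pt "0 0 0 0.004 0"

```text
t: 7.73
tool_pos: [0.5203, -0.1754, 0.2447]
tool_rot: [3.126, 0.31, 0.001]
contact_force: [-1.5, 0.5, 10.6]
opening: -0.0002
grip_force: 5.1
```

>>> apply_moves --pt "0 0 0 0.001 0" --pt "0 0 0 0.001 0" --pt "0 0 0 -0.04 0" --pt "0 0 0 -0.08 0" --pt "0 0 0 -0.12 0" --pt "0 0 0 -0.15 0" --pt "0 0 0 -0.15 0" --pt "0 0.035 0 -0.15 0" --pt "0 0.07 0 -0.15 0" --pt "0 0.105 0 -0.15 0" --pt "0 0.128 0 -0.15 0" --pt "0 0.128 0 -0.15 0"

```text
t: 8.73
tool_pos: [0.6478, -0.1488, 0.3902]
tool_rot: [-3.124, -0.313, 0.004]
contact_force: [-0.7, 0.2, -0.0]
opening: -0.0003
grip_force: 0.0
```

>>> apply_moves --pt "0 0 0 0 0" --pt "0 0 0 0.03 0" --pt "0 0 0 0.06 0" --pt "0 0 0 0.085 0" --pt "0 0 0 0.085 0" --pt "0 0 0 0.085 0"

```text
t: 9.23
tool_pos: [0.6438, -0.15, 0.3057]
tool_rot: [-3.124, -0.309, 0.008]
contact_force: [0.9, 0.4, -0.1]
opening: 0.0001
grip_force: 0.0
```

```bash
python3 look.py behind
```

```text
9.2333 [ 0.6437754  -0.14996932  0.30567249] [ 0.9  0.4 -0.1]
top press_mark [257.5 196.4] 0.17 [ 0.539  -0.044   0.1226]
side breaker_top [234.  235.9] 0.56 [ 0.522  -0.1887  0.0785]
side press_mark [235.1 364.5] 0.58 [ 0.4847 -0.5093  0.0403]
side cover_hinge [253.5 222.8] 0.61 [ 0.5773 -0.1621  0.09  ]
btn tip to it, tool axes [-0.121   0.0002  0.0543]
hinge tip to it, tool axes [-0.061   0.001   0.0425]
```

View pics/behind.png

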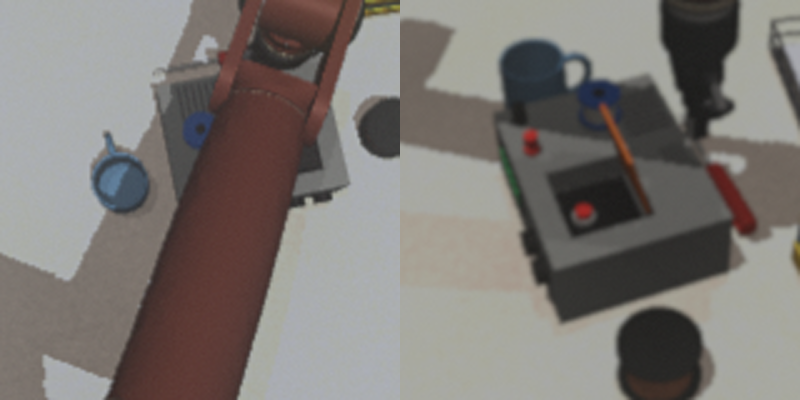

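The button now sits lower and the fingertips are behind the upright cover, so I'll swing it down along its arc.

>>> apply_moves --pt "0 -0.031 0 -0.0125 0" --pt "0 -0.05 0 -0.0145 0" --pt "0 -0.062 0 -0.0145 0" --pt "0 -0.069 0 -0.012 0" --pt "0 -0.076 0 -0.0095 0" --pt "0 -0.082 0 -0.006 0" --pt "0 -0.088 0 -0.0015 0" --pt "0 -0.093 0 0.004 0" --pt "0 -0.098 0 0.0095 0" --pt "0 -0.1005 0 0.0145 0" --pt "0 -0.103 0 0.0195 0" --pt "0 -0.103 0 0.0195 0"

```text
t: 10.63
tool_pos: [0.5435, -0.1702, 0.2867]
tool_rot: [-3.125, -0.31, 0.004]
contact_force: [0.5, -0.2, 1.7]
opening: 0.0
grip_force: 0.8
```

```bash
python3 look.py mid
```

```text
10.6333 [ 0.54354156 -0.17020617  0.28670484] [ 0.5 -0.2  1.7]
top press_mark [294.3 201.5] 0.63 [ 0.5222 -0.1699  0.1218]
top cover_hinge [292.4 184.9] 0.57 [ 0.586  -0.1685  0.09  ]
side breaker_top [231.1 220.8] 0.73 [ 0.5205 -0.1343  0.0785]
side press_mark [233.7 220.3] 0.62 [ 0.5252 -0.1729  0.1201]
side cover_hinge [253.1 223.1] 0.87 [ 0.5761 -0.1629  0.09  ]
btn tip to it, tool axes [-0.0193 -0.0004  0.0348]
hinge tip to it, tool axes [0.0407 0.0004 0.0231]
```

View pics/mid.png

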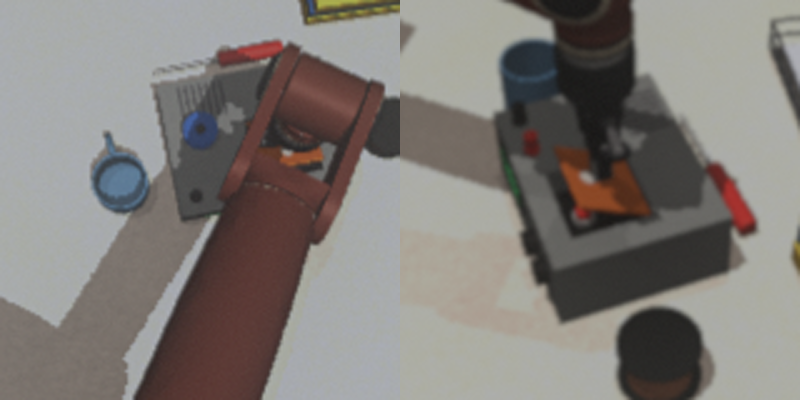

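The cover is partway down at about 0.45 rad, held under the fingertip. I'll continue down to the stop.

>>> apply_moves --pt "0 -0.003 0 0.006 0" --pt "0 -0.006 0 0.011 0" --pt "0 -0.009 0 0.015 0" --pt "0 -0.013 0 0.018 0" --pt "0 -0.016 0 0.02 0" --pt "0 -0.018 0 0.022 0" --pt "0 -0.018 0 0.024 0" --pt "0 -0.018 0 0.026 0" --pt "0 -0.018 0 0.028 0" --pt "0 -0.018 0 0.028 0"

```text
t: 11.87
tool_pos: [0.5263, -0.1739, 0.2599]
tool_rot: [3.126, 0.31, -0.002]
contact_force: [2.0, -0.4, 3.8]
opening: 0.0001
grip_force: 1.3
```

>>> apply_moves --pt "0 0 0 0.001 0" --pt "0 0 0 0.002 0" --pt "0 0 0 0.002 0" --pt "0 0 0 0.002 0"

```text
t: 12.2
tool_pos: [0.5266, -0.174, 0.2596]
tool_rot: [3.126, 0.31, -0.003]
contact_force: [-2.5, 0.8, 10.1]
opening: -0.0001
grip_force: 5.3
```

At the stop. I'll retreat upwards and let the cover settle.

>>> apply_moves --pt "0 0 0 -0.01 0" --pt "0 0 0 -0.04 0" --pt "0 0 0 -0.08 0" --pt "0 0 0 -0.12 0" --pt "0 -0.04 0 -0.13 0" --pt "0 -0.08 0 -0.13 0" --pt "0 -0.1 0 -0.13 0" --pt "0 -0.1 0 -0.13 0" --pt "0 -0.1 0 -0.13 0" --pt "0 -0.1 0 -0.13 0" --pt "0 -0.1 0 -0.13 0" --pt "0 -0.1 0 -0.13 0"

```text
t: 13.2
tool_pos: [0.4292, -0.1932, 0.3882]
tool_rot: [-3.125, -0.311, 0.002]
contact_force: [-0.1, 0.5, -0.1]
opening: -0.0003
grip_force: 0.0
```

```bash
python3 look.py end
```

```text
13.2 [ 0.42924706 -0.1932426   0.38817452] [-0.1  0.5 -0.1]
top breaker_top [295.8 204.5] 0.51 [ 0.5177 -0.1807  0.0785]
top press_mark [292.9 185.4] 0.43 [ 0.5841 -0.1702  0.0904]
top cover_hinge [289.8 183.7] 0.92 [ 0.5903 -0.1594  0.09  ]
side breaker_top [238.6 232.6] 0.5 [ 0.5352 -0.1794  0.0785]
side press_mark [250.7 208.2] 0.44 [ 0.5778 -0.1081  0.0909]
side cover_hinge [254.5 222.8] 0.68 [ 0.5799 -0.1625  0.09  ]
btn tip to it, tool axes [ 0.0971 -0.0004  0.1361]
hinge tip to it, tool axes [0.1571 0.0005 0.1245]
```

View pics/end.png

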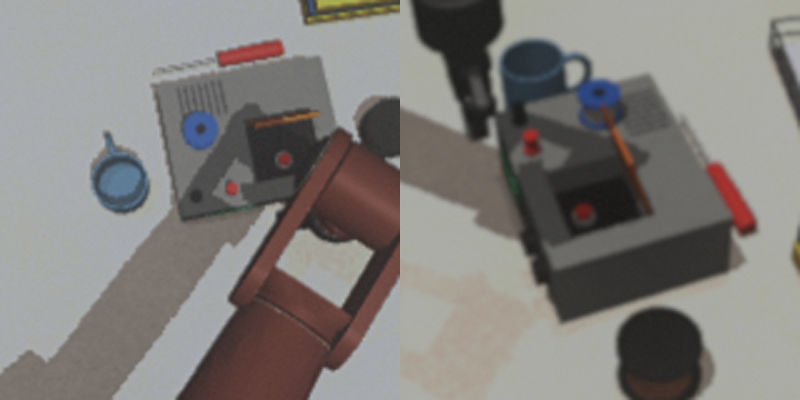

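The cover sprang open again, with the dark recess and upright cover visible at crops (285,150) and (600,190). The button stays home. I'll repeat the closing, then release slowly while watching the force to see whether it has latched.

>>> apply_moves --pt "0 0.035 0 -0.01 0" --pt "0 0.07 0 -0.015 0" --pt "0 0.105 0 -0.015 0" --pt "0 0.14 0 -0.015 0" --pt "0 0.175 0 -0.015 0" --pt "0 0.205 0 -0.015 0" --pt "0 0.218 0 -0.01 0" --pt "0 0.218 0 0.01 0" --pt "0 0.218 0 0.04 0" --pt "0 0.218 0 0.07 0" --pt "0 0.218 0 0.082 0" --pt "0 0.218 0 0.082 0"

```text
t: 14.6
tool_pos: [0.6411, -0.1501, 0.3016]
tool_rot: [-3.123, -0.31, 0.012]
contact_force: [-1.6, 0.2, -0.2]
opening: 0.0001
grip_force: 0.0
```

>>> apply_moves --pt "0 0 0 0 0" --pt "0 0 0 0 0"

```text
t: 14.77
tool_pos: [0.6431, -0.1509, 0.3091]
tool_rot: [3.125, 0.31, 0.005]
contact_force: [-0.9, 0.5, 1.3]
opening: -0.0004
grip_force: 0.0
```

>>> apply_moves --pt "0 -0.02 0 -0.008 0" --pt "0 -0.04 0 -0.0125 0" --pt "0 -0.055 0 -0.0145 0" --pt "0 -0.062 0 -0.0145 0" --pt "0 -0.069 0 -0.012 0" --pt "0 -0.076 0 -0.0095 0" --pt "0 -0.082 0 -0.006 0" --pt "0 -0.088 0 -0.0015 0" --pt "0 -0.093 0 0.004 0" --pt "0 -0.098 0 0.0095 0" --pt "0 -0.1005 0 0.0145 0" --pt "0 -0.103 0 0.0195 0"

```text
t: 15.77
tool_pos: [0.5409, -0.1709, 0.2862]
tool_rot: [-3.126, -0.31, 0.002]
contact_force: [0.6, -1.2, 3.3]
opening: -0.0002
grip_force: 1.5
```

>>> apply_moves --pt "0 -0.003 0 0.004 0" --pt "0 -0.006 0 0.008 0" --pt "0 -0.009 0 0.011 0" --pt "0 -0.012 0 0.014 0" --pt "0 -0.015 0 0.016 0" --pt "0 -0.017 0 0.018 0" --pt "0 -0.018 0 0.019 0" --pt "0 -0.018 0 0.019 0" --pt "0 -0.018 0 0.019 0"

```text
t: 16.52
tool_pos: [0.5235, -0.1744, 0.2679]
tool_rot: [3.126, 0.31, -0.001]
contact_force: [2.0, 0.4, 1.8]
opening: -0.0001
grip_force: 1.1
```

>>> apply_moves --pt "0 0 0 0.0015 0" --pt "0 0 0 0.003 0" --pt "0 0 0 0.0045 0" --pt "0 0 0 0.006 0" --pt "0 0 0 0.0075 0" --pt "0 0 0 0.009 0" --pt "0 0 0 0.0105 0" --pt "0 0 0 0.0115 0" --pt "0 0 0 0.0115 0"

```text
t: 17.27
tool_pos: [0.524, -0.1746, 0.2593]
tool_rot: [-3.126, -0.311, 0.003]
contact_force: [-9.5, 2.4, 18.2]
opening: -0.0002
grip_force: 9.5
```

>>> apply_moves --pt "0 0 0 -0.001 0" --pt "0 0 0 -0.0025 0" --pt "0 0 0 -0.004 0" --pt "0 0 0 -0.0055 0" --pt "0 0 0 -0.007 0" --pt "0 0 0 -0.008 0" --pt "0 0 0 -0.008 0" --pt "0 0 0 -0.008 0"

```text
t: 17.93
tool_pos: [0.5236, -0.1743, 0.2643]
tool_rot: [-3.126, -0.31, 0.001]
contact_force: [-1.0, -1.2, 0.9]
opening: -0.0001
grip_force: 0.9
```

>>> apply_moves --pt "0 0 0 -0.001 0" --pt "0 0 0 -0.002 0" --pt "0 0 0 -0.003 0" --pt "0 0 0 -0.004 0" --pt "0 0 0 -0.004 0" --pt "0 0 0 -0.004 0"

```text
t: 18.43
tool_pos: [0.5238, -0.1743, 0.2687]
tool_rot: [-3.126, -0.31, -0.0]
contact_force: [-1.7, -0.6, 2.0]
opening: 0.0001
grip_force: 0.9
```

The finger still feels the spring, so the cover is not latched. A slow press may cross the latch point twice, so I'll try a brisk press and release.

>>> apply_moves --pt "0 0 0 0.005 0" --pt "0 0 0 0.012 0" --pt "0 0 0 0.012 0" --pt "0 0 0 0.004 0" --pt "0 0 0 0.0 0" --pt "0 0 0 0 0" --pt "0 0 0 0 0" --pt "0 0 0 0 0"

```text
t: 19.1
tool_pos: [0.5239, -0.1743, 0.2682]
tool_rot: [3.126, 0.31, 0.001]
contact_force: [1.8, -0.0, 1.6]
opening: -0.0003
grip_force: 0.9
```

```bash
python3 look.py tap1
```

```text
19.1 [ 0.52385585 -0.17429663  0.26815919] [ 1.8 -0.   1.6]
top breaker_top [334.5 191.3] 0.69 [ 0.5658 -0.3198  0.0785]
top press_mark [293.9 201.9] 0.4 [ 0.4999 -0.1491  0.2699]
top cover_hinge [290.  184.8] 0.89 [ 0.5863 -0.16    0.09  ]
side breaker_top [282.1 221.5] 0.62 [ 0.6547 -0.1595  0.0785]
side press_mark [274.8 127.1] 0.16 [0.7328 0.3481 0.0338]
side cover_hinge [253.  222.4] 0.96 [ 0.5762 -0.1604  0.09  ]
btn tip to it, tool axes [ 0.0002 -0.0008  0.0162]
hinge tip to it, tool axes [0.0602 0.     0.0047]
```

>>> apply_moves --pt "0 0 0 0.004 0" --pt "0 0 0 0.008 0" --pt "0 0 0 0.012 0" --pt "0 0 0 0.014 0"

```text
t: 19.83
tool_pos: [0.5245, -0.1748, 0.2589]
tool_rot: [-3.126, -0.311, 0.002]
contact_force: [-15.0, 5.9, 35.7]
opening: 0.0001
grip_force: 18.6
```

>>> apply_moves --pt "0 0 0 -0.005 0" --pt "0 0 0 -0.01 0" --pt "0 0 0 -0.014 0" --pt "0 0 0 -0.014 0" --pt "0 0 0 -0.014 0"

```text
t: 20.25
tool_pos: [0.5237, -0.1744, 0.2683]
tool_rot: [3.126, 0.31, -0.0]
contact_force: [1.4, -1.7, 1.5]
opening: -0.0003
grip_force: 0.9
```

```bash
cat > ang.py <<'E'
from h import *
o=telemetry.get_obs(); print(o["t"],o["tool_pos"],o["contact_force"],o["grip_force"])
p=eyes.get_image("side"); T=np.array(p["pose"])
m=cv2.inRange(cv2.cvtColor(p["img"],cv2.COLOR_BGR2HSV),(5,140,60),(22,255,255)); m[:200]=0; m[250:]=0; m[:,:210]=0; m[:,275:]=0
m=cv2.erode(m,np.ones((3,3)))
v,u=np.nonzero(m&((p["range_z"]>0)*255).astype(np.uint8))
n=cv2.undistortPoints(np.stack([u,v],-1)[:,None].astype(float),p["K"],np.array(p["dist_coeffs"]))[:,0]
P=np.c_[n,np.ones(len(n))]*p["range_z"][v,u][:,None]@T[:3,:3].T+T[:3,3]
M=np.array([[np.cos(.198),np.sin(.198)],[-np.sin(.198),np.cos(.198)]])
L=(P[:,:2]-[.583,-.1625])@M.T
k=abs(L[:,1])<.05
a=np.polyfit(L[k,0],P[k,2]-.09,1); r=abs(np.polyval(a,L[k,0])-P[k,2]+.09)<.006
a=np.polyfit(L[k,0][r],P[k,2][r]-.09,1)
print("n",r.sum(),"angle",-np.arctan(a[0]),"z at hinge mm",a[1]*1e3,"mean z",P[k,2][r].mean())
E
python3 ang.py
```

```text
20.25 [ 0.52367964 -0.17435638  0.26827238] [ 1.44857228 -1.6946068   1.50355166] 0.926756946137175
n 460 angle 0.07196669958073393 z at hinge mm -0.0972296019380596 mean z 0.093146004833404
```

Measured angle is 0.072, so it is not latched. The latch may need a full opening to re-arm, followed by one clean, short press. I'll back the finger along the arc so the cover opens fully.

>>> apply_moves --pt "0 0.0106 0 -0.0033 0" --pt "0 0.0146 0 -0.0093 0" --pt "0 0.0186 0 -0.0193 0" --pt "0 0.0236 0 -0.0293 0" --pt "0 0.0336 0 -0.0403 0" --pt "0 0.0456 0 -0.0483 0" --pt "0 0.0606 0 -0.0533 0" --pt "0 0.0756 0 -0.0533 0" --pt "0 0.0806 0 -0.0533 0" --pt "0 0.0806 0 -0.0533 0" --pt "0 0.0806 0 -0.0533 0" --pt "0 0.0806 0 -0.0533 0"

```text
t: 21.3
tool_pos: [0.6023, -0.1585, 0.3216]
tool_rot: [-3.126, -0.31, 0.002]
contact_force: [-0.5, 0.5, 0.5]
opening: 0.0001
grip_force: 0.0
```

```bash
python3 ang.py; python3 look.py full | tail -2
```

```text
21.3 [ 0.60227983 -0.15851397  0.32159657] [-0.4927124   0.54056726  0.48746508] 0.0
n 8 angle 0.7525538819070957 z at hinge mm 56.14804667616239 mean z 0.17021078763301
btn tip to it, tool axes [-0.0794 -0.0006  0.0697]
hinge tip to it, tool axes [-0.0194  0.0002  0.0581]
```

View pics/full.png

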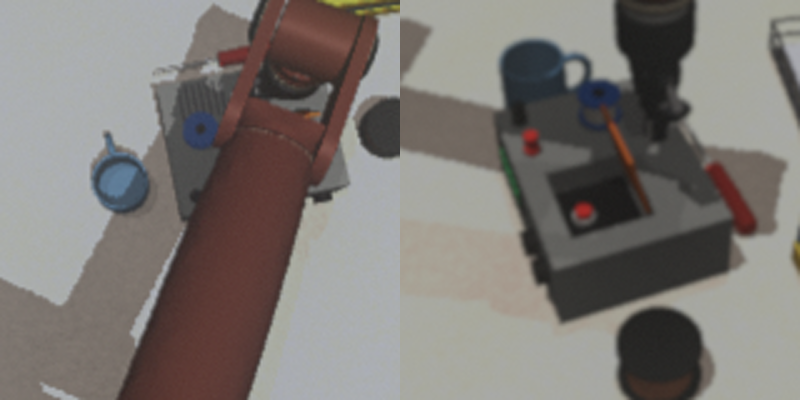

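The cover is fully open and the button is home at crop (583,211). I'll close it again with one clean press.

>>> apply_moves --pt "0 -0.0144 0 0.001 0" --pt "0 -0.0214 0 0.001 0" --pt "0 -0.0274 0 0.0035 0" --pt "0 -0.0344 0 0.006 0" --pt "0 -0.0404 0 0.01 0" --pt "0 -0.0464 0 0.014 0" --pt "0 -0.0514 0 0.0195 0" --pt "0 -0.0564 0 0.025 0" --pt "0 -0.0594 0 0.03 0" --pt "0 -0.0624 0 0.036 0" --pt "0 -0.0654 0 0.042 0" --pt "0 -0.0684 0 0.046 0"

```text
t: 22.75
tool_pos: [0.5356, -0.1719, 0.275]
tool_rot: [-3.126, -0.31, -0.002]
contact_force: [3.6, 0.6, 3.6]
opening: 0.0002
grip_force: 1.7
```

>>> apply_moves --pt "0 -0.003 0 0.002 0" --pt "0 -0.006 0 0.004 0" --pt "0 -0.009 0 0.007 0" --pt "0 -0.011 0 0.01 0" --pt "0 -0.011 0 0.014 0" --pt "0 -0.011 0 0.018 0" --pt "0 -0.011 0 0.021 0" --pt "0 -0.011 0 0.014 0" --pt "0 -0.011 0 0.01 0" --pt "0 -0.011 0 0.008 0" --pt "0 -0.011 0 0.008 0" --pt "0 -0.011 0 0.008 0"

```text
t: 23.75
tool_pos: [0.5243, -0.1739, 0.2666]
tool_rot: [-3.125, -0.31, 0.004]
contact_force: [0.5, -0.2, -0.5]
opening: -0.0001
grip_force: 0.0
```

```bash
python3 ang.py
```

```text
23.75 [ 0.52430375 -0.17393284  0.2665913 ] [ 0.51553716 -0.17712907 -0.48983033] 0.0
n 449 angle -0.0006817902293624922 z at hinge mm 0.22193170815851931 mean z 0.09019154679002522
```

Latched: the angle is about 0 and the finger is out of contact. I'll lift away.

>>> apply_moves --pt "0 0 0 -0.02 0" --pt "0 0 0 -0.05 0" --pt "0 0 0 -0.09 0" --pt "0 0 0 -0.12 0" --pt "0 -0.03 0 -0.13 0" --pt "0 -0.06 0 -0.13 0" --pt "0 -0.09 0 -0.13 0" --pt "0 -0.1 0 -0.13 0" --pt "0 -0.1 0 -0.13 0" --pt "0 -0.1 0 -0.13 0" --pt "0 -0.1 0 -0.13 0"

```text
t: 24.72
tool_pos: [0.4274, -0.1937, 0.3976]
tool_rot: [-3.126, -0.31, 0.0]
contact_force: [0.8, -0.2, -1.1]
opening: -0.0
grip_force: 0.0
```

Run:
```python
import runpy; runpy.run_path("ang.py")
from h import *
p=eyes.get_image("side")
for t,z in(("solder_reel",.09),("wire_reel",0),("mug",0),("screwdriver",0)):
    for r in eyes.tip_of(t,p)[:1]: print(t,np.round(r["point"],1))
```

```text
24.7167 [ 0.42742599 -0.19372184  0.39759626] [ 0.84764114 -0.22545665 -1.09046349] 0.0
n 587 angle -8.570275448935354e-05 z at hinge mm 0.14249921824138695 mean z 0.09013871984120382
solder_reel [239.6 197.4]
wire_reel [262.8 296.2]
mug [213.5 192.8]
screwdriver [281.4 222.9]
```

```bash
python3 -c "
from station import ctrl
print(ctrl.finish_job())"
```

```text
the job is handed in; nothing more can be done
None
```

I handed the job in at about 25 s with the breaker pushed home and the cover latched flush (measured angle about 0 rad); two earlier tries at shutting the cover didn't latch, nothing else visibly moved, and the arm is clear; no verdict was returned.

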